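Snug the wrench and tighten the rotisserie nut

ROBOT

A 6-joint arm with a two-finger parallel gripper is mounted at the origin on the work surface. World frame = base frame: x ahead of the robot, y to its left, z up, the work surface at z = 0. Lengths are in mm, angles in rad, forces in N, time in s.
With the tool pointing down it reaches from about 400 to 925 mm from the base axis. Payload 12.5 kg.
Tool frame: the origin (TCP) lies midway between the tips of the shut fingers; the grasp point (between the pads) lies 19 mm behind it; z points along the fingers, y is the direction in which the jaws open and shut (so a half turn about z gives the same grasp; the last joint's range is limited). The gripper opens to 95 mm and grips with 3 to 60 N. Pads are 20 mm wide; open, the fingers measure 119 mm over their backs; the gripper's body (75 mm by 180 mm) begins 59 mm behind the grasp point.
Start: joints at [-1.213, 0.491, 1.559, -0, 1.092, -0.106], TCP at [279.618, -558.982, 214.661] pointing down, gripper open.
Joint ranges: [-3.1, 3.1], [-0.84, 2.19], [0.05, 2.79], [-1.13, 4.28], [0.06, 2.93], [-2.69, 2.69]. Speed limits (rad/s): [2.22, 2.22, 2.79, 3.14, 3.14, 3.14].

INTERFACE

Orientations are given as [roll, pitch, yaw] about the fixed x, y, z axes, in that order (R = Rz(yaw) Ry(pitch) Rx(roll)).
In Python, from cell import * gives the robot as it stands. The module is installed in compiled form; this text tells all that it offers.
- The arm moves only by the tool carry_out, never from a script. Its argument "moves" is a list of rows, each an object of numbers: "dx", "dy", "dz": the shift along the tool's x, y, z in m; "twist": the turn about the tool's z in degrees. A call has 1 to 5 rows; each row is the pose to reach, as a shift and turn from the pose commanded when the call began, along the tool's axes at that moment; what a row does not reach only later rows make up. A row lasts 1/10 s, in which the tool goes at most 50 mm and 8.59 degrees, less where a joint would pass 70% of its speed; a pose out of reach is approached as far as the arm can. A call with a gripper value outside its range is refused whole. "grip" is the finger opening in m, from 0 to 0.0951, set as the call begins (left out, the last holds). The fingers move at their own pace and stop on an object; the grip force is fixed at half the most. Time passes only in rows, so rows that repeat a pose let the fingers close. It gives the time, the measured TCP pose, the force and the opening at its end, in the units of the state.
- state(): the state, without advancing time (a new reading comes with each control period).
- read_camera(name): name is "side" or "top"; returns (picture, depth): 480x640x3 uint8, red, green, blue; 480x640 float32, mm along the optical axis (not along the pixel's ray), 0 where there is no reading.
- camera_info(name): a dict with "mtx" (3x3 intrinsics, pixels), "dist_coeffs" ([k1, k2, p1, p2, k3] as OpenCV has them; the pictures are not rectified), "R" (3x3) and "t" (3): a world point X has camera coordinates R X + t. Camera axes: x right, y down, z forward; pixel columns grow to the right and rows downward; lengths in mm; the calibration is good to about 2 mm. A picture is of the moment at which its call begins. camera_info takes no time and is no camera call.
- job_done(): hands the job in, once; it reports no verdict.
The state is a dict: "t": time; "joints": joint angles; "qvel": joint speeds; "tau": joint torques, N m; "eef_pos": TCP position; "tcp_rot": TCP orientation; "ft_force": force on the tool from outside, world axes, zero at the start; "moment": the same for the moment, N m; "opening": opening from 0.0 (shut) to 1.0 (fully open).
Only numpy, scipy, OpenCV 4.12 (cv2) and the standard library are available. Lean on these libraries where they do the work, as an engineer would, in place of code of your own. Each camera call takes 0.05 s, during which the arm holds its last target. There are 200 camera calls.

TASK

The adjustable wrench lies with its jaws too wide around the big nut of the rotisserie's foot plate. Roll the wrench's worm with a light, gently placed finger until the jaws just fit the nut, then turn the nut clockwise with the wrench's handle until it comes up tight, without forcing it so the jaws stay snug. Turn it only with the wrench, do not touch the nut itself, leave the wrench flat on the nut, and leave everything else where it is.

Things in the scene. Friction and masses are not known exactly. Their poses are not given: they have to be found in the camera images.
- plate: dark steel foot plate of a rotisserie, 250 x 270 x 8 mm, fixed to the table, its top 8 mm above it. Origin: on the table, under the nut's axis. Its 10 mm thick, 190 mm long, 85 mm high upright cheek stands 125 mm from the nut along the plate's -y, away from the wrench's handle
- nut_top (a point): centre of the top face of the steel hexagon nut on the foot plate: 30 mm across flats, 34.6 mm across corners, 15 mm high from the plate; its stud stands 3.5 mm above this point. The nut turns about the vertical line through this point
- nut (a joint): angle of the nut in rad: 0 at the start, growing as it is turned clockwise seen from above. It drags with about 0.4 N m and comes up against a hard stop (fully tight) at about 0.87 rad
- wrench_mouth (a point): mid-mouth of the loose steel adjustable wrench (0.65 kg, 270 mm), lying flat on the plate, open jaws already loosely around the nut. 7 mm above its underside, 15.6 mm from the fixed jaw's face. x: out of the mouth, away from the handle; y: fixed to sliding jaw; z up. Head 14 mm thick; jaws reach x = +21 mm; the mouth's rear wall is at x = -20 mm
- jaw (a joint): travel of the sliding jaw in m, growing as it closes: gap between the jaws = 39.6 mm minus this (snug on the 30 mm nut at about 0.0098). It moves only with the worm, 6 mm per worm turn, and holds against about 60 N on the jaw: forcing the handle against the nut's stop (some 12 N or more) springs the jaws open
- worm (a joint): angle of the wrench's knurled worm in rad, 0 to 14: grows, closing the jaw, as the worm's top is dragged along the wrench's +x (towards the mouth). Drags with about 0.06 N m
- worm_top (a point): top of the worm when not pressed, a knurled roller 18 mm thick, 22 mm long, axle along the wrench's y; 20 mm above the wrench's underside, 6 mm proud of the head, 43 mm behind mid-mouth in x. Axes as wrench_mouth. Turned by strokes of a blunt fingertip pressed on top with 10 to 15 N and dragged about 20 mm along +x: 0.11 rad per mm if it does not slip. Touch down slowly (under 20 mm/s): a knock or press over 45 N bends its pin
- wrench_handle (a point): point on the handle's middle line, half-way up, 170 mm from mid-mouth. Handle: flat bar 26 mm wide, 12 mm thick, flush with the head's underside, straight from mid-mouth's line through this point to a round end 248 mm from mid-mouth, at 157.5 degrees from the wrench's x (towards +y). Axes as wrench_mouth
- washer: flat steel washer lying on the plate, 42 mm across, 4 mm thick; bystander, origin at its underside
- salt: clear salt bottle, 48 mm across, 160 mm tall; bystander, origin at its underside
- mill: turned dark-wood pepper mill, 54 mm across, 165 mm tall; bystander, origin at its underside
- bowl: white bowl, 120 mm across, 45 mm tall; bystander, origin at its underside
- jar: amber spice jar, 66 mm across, 90 mm tall; bystander, origin at its underside
- spatula: spatula lying on the table; bystander, origin at its underside

How it is judged (in metres and radians):
On the way, in this order (a step that is already met when the one before it is completed fails the run):
1. the jaws are rolled snug onto the nut (gap under 31.1 mm) before the nut has been turned (under 0.2 rad), wrench around the nut (value of joint jaw above 0.0085 m and value of joint nut below 0.2 rad and horizontal distance between wrench_mouth and nut_top below 0.008 m and height (world z) of wrench_mouth below 0.02 m), for 0.2 s.
2. the nut is turned clockwise until tight (over 0.82 rad) with the wrench around it (value of joint nut above 0.82 rad and horizontal distance between wrench_mouth and nut_top below 0.008 m and height (world z) of wrench_mouth below 0.02 m), for 0.2 s.
At the end, for the whole second after the job is handed in: The nut is up tight (over 0.82 rad of its 0.87), the wrench lies flat and at rest with its mouth around the nut (within 8 mm of the nut's axis, not lifted) and its jaws still snug (gap under 31.1 mm on the 30 mm nut) (all of step 2 and value of joint jaw above 0.0085 m and linear speed of wrench below 0.02 m/s); the robot touches nothing.
It fails at once if the fingers touch the nut itself (over 2 N) (contact force between the fingers and nut above 2 N).
It fails at once if the worm is knocked or pressed with over 45 N (contact force between the fingers and worm above 45 N).
It fails at once if a bystander is moved over 20 mm (distance of any of washer, salt, mill, bowl, jar, spatula from where it was at the start of the episode above 0.02 m).
It also fails if it takes over 72 s, if anything falls off the work surface, if the arm or the gripper's body presses on something with over 40 N, if the wrist force passes 120 N, or if a joint passes its speed limit or range.

## Working session

There is one attempt and no reset: what is moved stays moved. The work goes in short steps, Python scripts to look and compute and a tool call to move; the robot and the scene stay as the last step left them, time stands still between calls to the robot, and variables do not carry over. Pictures are saved under pics/ and viewed, about 8 in all and at most 12, crops included, and the job is handed in when it is done.

Besides the shell and the picture viewer there is one more tool, called after "Emit:" as name([rows], argument=value, ...), one row to a line, values as JSON. carry_out: Moves the arm, as the interface text tells. Its arguments: {"type":"object","properties":{"moves":{"type":"array","items":{"type":"object","properties":{"dx":{"type":"number"},"dy":{"type":"number"},"dz":{"type":"number"},"twist":{"type":"number"}}}},"grip":{"type":"number"}},"required":["moves"]}

```bash
mkdir -p pics; cat > h.py <<'E'
from cell import *
import numpy as np, cv2
def cam(n):
    c=camera_info(n); return np.array(c["mtx"],float),np.array(c["dist_coeffs"],float),np.array(c["R"],float),np.array(c["t"],float).ravel()
def at_z(n,px,z):
    K,d,R,t=cam(n); u=cv2.undistortPoints(np.array(px,float).reshape(-1,1,2),K,d).reshape(-1,2)
    r=np.c_[u,np.ones(len(u))]@R; C=-R.T@t; s=(np.asarray(z)-C[2])/r[:,2]; return C+r*s[:,None]
def proj(n,P):
    K,d,R,t=cam(n); return cv2.projectPoints(np.array(P,float).reshape(-1,1,3),cv2.Rodrigues(R)[0],t,K,d)[0].reshape(-1,2)
E
python3 - <<'E'
from h import *
print(state())
for n in("top","side"):
    p,d=read_camera(n); cv2.imwrite(f"pics/{n}0.png",p[...,::-1]); np.save(f"{n}0.npy",d)
    K,dd,R,t=cam(n); print(n,K.tolist(),(-R.T@t),R.round(2).tolist())
E
```

```text
{'t': 0.0, 'joints': array([-1.21258838e+00,  4.91536905e-01,  1.55945662e+00,  7.08219331e-06,
        1.09167563e+00, -1.05621785e-01]), 'qvel': array([ 0.0002556 , -0.00068699, -0.00080895, -0.00040142,  0.00092979,
       -0.00022134]), 'tau': array([-2.14546228e-03, -6.12647223e+01, -2.58177495e+01,  6.91601657e-02,
        4.83653520e-02, -1.07395133e-04]), 'eef_pos': array([ 279.53493676, -558.7340506 ,  214.07334958]), 'tcp_rot': array([-3.14052281e+00, -1.19737000e-04,  4.63826402e-01]), 'ft_force': array([ 0.80041534, -1.30681229, -0.12813126]), 'moment': array([-0.03677222, -0.01185647, -0.00659129]), 'opening': 1.0013556625591695}
top [[613.1612772290557, 0.0, 319.7933459974636], [0.0, 613.1612772290557, 241.31606150126098], [0.0, 0.0, 1.0]] [ 238.70052955   13.9750712  1660.25428796] [[0.03, -1.0, 0.02], [-0.98, -0.03, -0.18], [0.18, -0.01, -0.98]]
side [[504.3763825105487, 0.0, 321.19806531228613], [0.0, 504.3763825105487, 241.43973065359012], [0.0, 0.0, 1.0]] [207.49746544 998.29658986 736.37426644] [[-0.95, -0.32, 0.02], [-0.19, 0.5, -0.84], [0.26, -0.8, -0.54]]
```

View pics/top0.png

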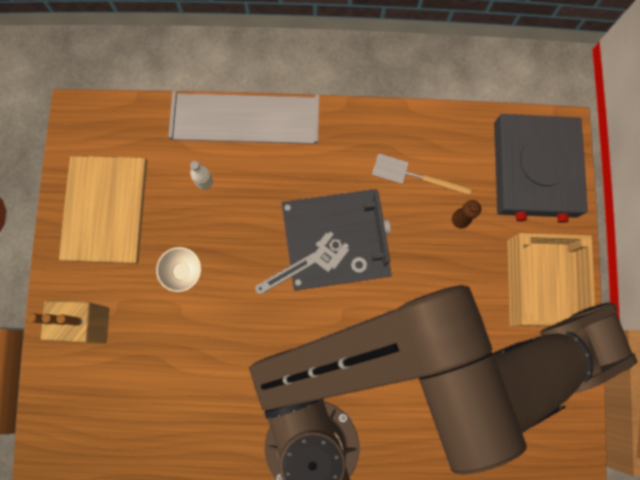

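View pics/side0.png

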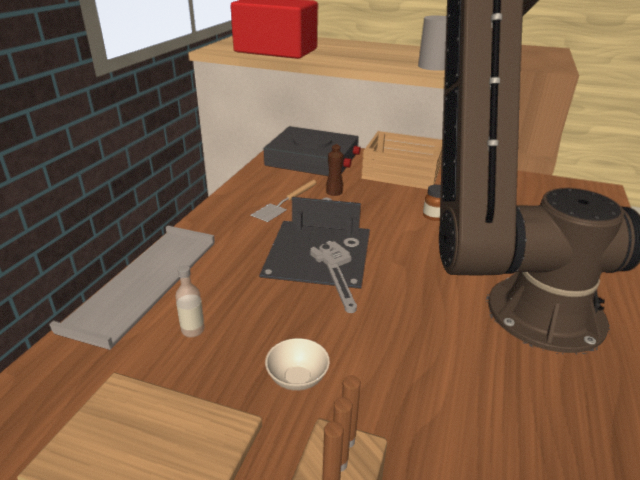

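The top view shows the nut at about (335,245), with the handle running to (262,288). The cheek is on the right at (378,235) and the washer at (359,265). The side view shows the nut at about (326,247) and the handle end at (350,306). Next I'll enlarge both.

```bash
python3 - <<'E'
import cv2
a=cv2.imread("pics/top0.png")[190:300,250:395]; cv2.imwrite("pics/c1.png",cv2.resize(a,None,fx=5.5,fy=5.4545454,interpolation=cv2.INTER_CUBIC))
a=cv2.imread("pics/side0.png")[230:315,300:370]; cv2.imwrite("pics/c2.png",cv2.resize(a,None,fx=7,fy=7,interpolation=cv2.INTER_CUBIC))
E
```

```text
(no output)
```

View pics/c1.png

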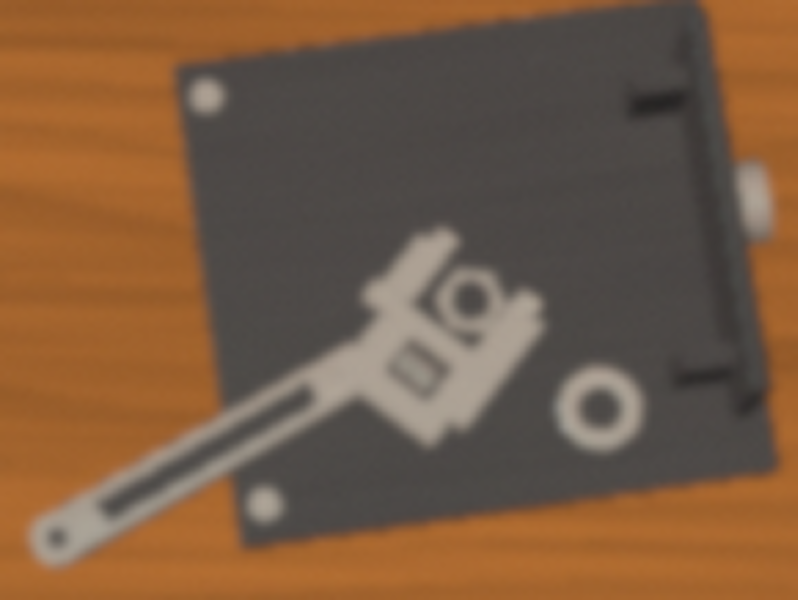

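View pics/c2.png

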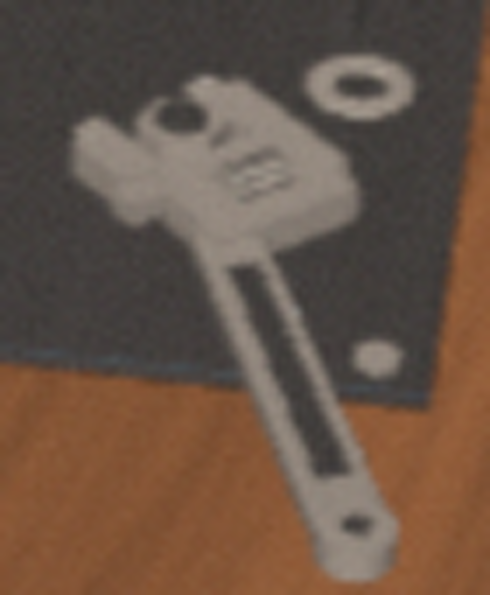

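```bash
python3 - <<'E'
from h import *
T=lambda u:np.array([250,190])+(np.array(u)+.5)/5.5-.5
S=lambda u:np.array([300,230])+(np.array(u)+.5)/7-.5
names=["nut","worm","hole","boltL","boltT","washer"]
t=at_z("top",[T((470,298)),T((418,369)),T((57,538)),T((264,504)),T((206,96)),T((600,407))],[24,26,20,10,10,12])
s=at_z("side",[S((182,117)),S((258,176)),S((356,524)),S((378,357)),S((362,86))],[24,26,20,10,12])
for n,p in zip(names,t):print("top",n,p.round(1))
for n,p in zip(["nut","worm","hole","boltL","washer"],s):print("side",n,p.round(1))
# plate corners top
c=at_z("top",[T((177,66)),T((242,547)),T((777,466)),T((705,2))],[8]*4);print(c.round(1),np.linalg.norm(np.diff(c,axis=0),axis=1))
for nm,a in(("top",t),("side",s)):
    w=a[1]-a[0];h=a[2]-a[0];print(nm,np.hypot(*w[:2]),np.hypot(*h[:2]),np.degrees(np.arctan2(-w[1],-w[0])),np.degrees(np.arctan2(h[1],h[0]))-157.5)
E
```

```text
top nut [541.2 -44.7  24. ]
top worm [504.6 -20.   26. ]
top hole [416.6 153.9  20. ]
top boltL [437.6  53.7  10. ]
top boltT [642.9  90.   10. ]
top washer [ 490.5 -110.8   12. ]
side nut [536.1 -44.2  24. ]
side worm [497.3 -14.2  26. ]
side hole [412.  153.5  20. ]
side boltL [432.4  53.8  10. ]
side washer [ 484.3 -106.8   12. ]
[[ 658.5  105.3    8. ]
 [ 416.3   63.8    8. ]
 [ 464.2 -199.5    8. ]
 [ 700.7 -161.3    8. ]] [245.82602265 267.59706502 239.57314028]
top 44.186101089600854 234.44611480560118 -34.09662785072126 -35.39890021705756
side 49.06456191810346 233.5296589288183 -37.73667882555605 -35.371958221838284
```

The two views agree on the heading (−35.4°) and on nut and handle to within about 5 mm in x. I'll hover over the worm and compare the fingertip with it in both cameras.

Emit:
carry_out([
  {"dx":0.03,"dy":-0.027},
  {"dx":0.06,"dy":-0.054},
  {"dx":0.09,"dy":-0.081},
  {"dx":0.12,"dy":-0.108},
  {"dx":0.15,"dy":-0.135},
], grip=0)

```text
schema error: expected keys dx, dy, dz, twist
```

Emit:
carry_out([
  {"dx":0.03,"dy":-0.027},
  {"dx":0.06,"dy":-0.054},
  {"dx":0.09,"dy":-0.081},
  {"dx":0.12,"dy":-0.108},
  {"dx":0.15,"dy":-0.135},
])

```text
schema error: expected keys dx, dy, dz, twist
```

Emit:
carry_out([
  {"dx":0.03,"dy":-0.027},
  {"dx":0.06,"dy":-0.054},
  {"dx":0.09,"dy":-0.081},
  {"dx":0.12,"dy":-0.108},
  {"dx":0.1375,"dy":-0.12},
])

```text
schema error: expected keys dx, dy, dz, twist
```

Emit:
carry_out([
  {"twist":8},
  {"twist":16},
  {"twist":24},
  {"twist":32},
  {"twist":40},
])

```text
schema error: expected keys dx, dy, dz, twist
```

Emit:
carry_out([
  {"twist":8,"dz":0.03},
  {"twist":16,"dz":0.06},
  {"twist":22,"dz":0.09},
  {"twist":22,"dz":0.12},
  {"twist":22,"dz":0.134},
])

```text
schema error: expected keys dx, dy, dz, twist
```

All four keys are needed in every row.

Emit:
carry_out([
  {"dx":0.03,"dy":-0.027,"dz":0,"twist":0},
  {"dx":0.06,"dy":-0.054,"dz":0,"twist":0},
  {"dx":0.09,"dy":-0.081,"dz":0,"twist":0},
  {"dx":0.12,"dy":-0.108,"dz":0,"twist":0},
  {"dx":0.15,"dy":-0.135,"dz":0,"twist":0},
], grip=0)

```text
t: 0.6
eef_pos: [353.6, -369.5, 214.4]
tcp_rot: [-3.141, 0.0, 0.464]
ft_force: [0.5, -0.3, -0.8]
opening: 0.634
```

Emit:
carry_out([
  {"dx":0.03,"dy":-0.027,"dz":0,"twist":0},
  {"dx":0.06,"dy":-0.054,"dz":0,"twist":0},
  {"dx":0.09,"dy":-0.081,"dz":0,"twist":0},
  {"dx":0.12,"dy":-0.108,"dz":0,"twist":0},
  {"dx":0.15,"dy":-0.135,"dz":0,"twist":0},
])

```text
t: 1.1
eef_pos: [427.4, -181.7, 214.6]
tcp_rot: [3.142, 0.0, 0.464]
ft_force: [0.1, 0.2, 0.1]
opening: 0.217
```

Emit:
carry_out([
  {"dx":0.03,"dy":-0.027,"dz":0,"twist":0},
  {"dx":0.06,"dy":-0.054,"dz":0,"twist":0},
  {"dx":0.09,"dy":-0.081,"dz":0,"twist":0},
  {"dx":0.12,"dy":-0.108,"dz":0,"twist":0},
  {"dx":0.1375,"dy":-0.12,"dz":0,"twist":0},
])

```text
t: 1.6
eef_pos: [496.8, -11.9, 214.5]
tcp_rot: [-3.141, 0.0, 0.466]
ft_force: [-0.3, 0.2, 0.4]
opening: 0.004
```

Emit:
carry_out([
  {"dx":0,"dy":0,"dz":0,"twist":8},
  {"dx":0,"dy":0,"dz":0,"twist":16},
  {"dx":0,"dy":0,"dz":0,"twist":24},
  {"dx":0,"dy":0,"dz":0,"twist":32},
  {"dx":0,"dy":0,"dz":0,"twist":40},
])

```text
t: 2.1
eef_pos: [496.3, -14.4, 214.4]
tcp_rot: [3.141, 0.001, -0.24]
ft_force: [0.7, 0.9, -0.3]
opening: 0.005
```

Emit:
carry_out([
  {"dx":0,"dy":0,"dz":0.03,"twist":8},
  {"dx":0,"dy":0,"dz":0.06,"twist":16},
  {"dx":0,"dy":0,"dz":0.09,"twist":22},
  {"dx":0,"dy":0,"dz":0.12,"twist":22},
  {"dx":0,"dy":0,"dz":0.134,"twist":22},
])

```text
t: 2.6
eef_pos: [495.4, -14.3, 78.3]
tcp_rot: [3.14, 0.003, -0.619]
ft_force: [-0.4, -0.4, 0.9]
opening: -0.001
```

```bash
python3 - <<'E'
from h import *
s=state();print(s["t"],s["eef_pos"],s["tcp_rot"],s["ft_force"],s["opening"],s["joints"])
p,d=read_camera("side"); q,e=read_camera("top")
a=cv2.resize(p[200:320,280:360][...,::-1],None,fx=5,fy=5,interpolation=cv2.INTER_CUBIC);b=cv2.resize(q[200:320,290:370][...,::-1],None,fx=5,fy=5,interpolation=cv2.INTER_CUBIC)
cv2.imwrite("pics/h1.png",np.hstack([a,b]))
tcp=state()["eef_pos"]
print((proj("side",[tcp])-[280,200])*5,(proj("top",[tcp])-[290,200])*5)
E
```

```text
2.6 [495.38240994 -14.33282756  78.28546939] [ 3.14011171e+00  2.82520068e-03 -6.18548032e-01] [-0.35012585 -0.36782979  0.90694876] -0.000920211532973537 [-1.62245902e-01  5.10336478e-01  2.00653085e+00 -1.43931354e-04
  6.27914024e-01  2.02721298e+00]
[[290.08288623 185.27454051]] [[169.24488699 284.23309151]]
```

View pics/h1.png

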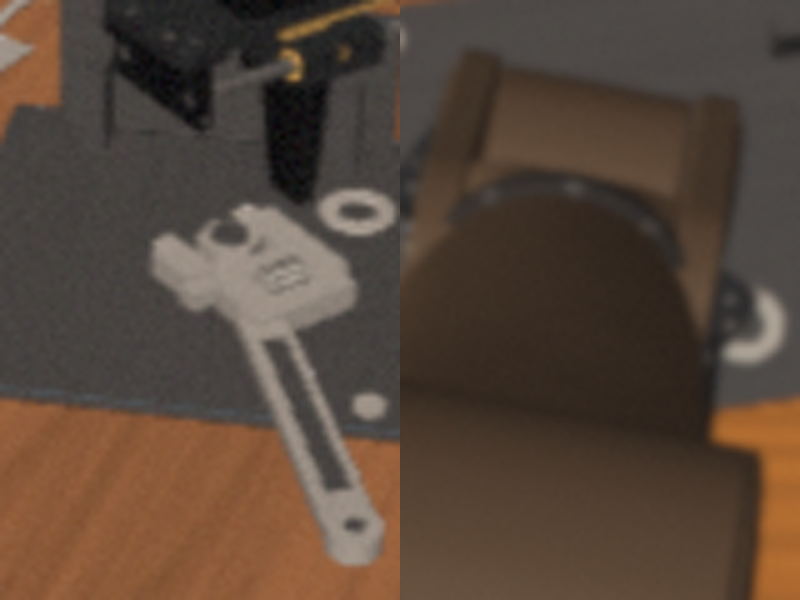

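The side view shows the fingertip's lowest corner at about (298,205) in the crop, against a predicted tip centre of (290,185). That means the side calibration is biased a few mm towards the camera. The arm blocks the top view. I'll go down to just above the worm and look again.

Emit:
carry_out([
  {"dx":0.002,"dy":0.001,"dz":0.01,"twist":0},
  {"dx":0.002,"dy":0.002,"dz":0.02,"twist":0},
  {"dx":0.002,"dy":0.002,"dz":0.03,"twist":0},
  {"dx":0.002,"dy":0.002,"dz":0.04,"twist":0},
  {"dx":0.002,"dy":0.002,"dz":0.044,"twist":0},
])

```text
t: 3.2
eef_pos: [496.6, -17.2, 35.6]
tcp_rot: [3.141, 0.001, -0.618]
ft_force: [0.2, -0.2, -0.4]
opening: 0.006
```

```bash
python3 - <<'E'
from h import *
p,d=read_camera("side")
s=state();print(s["t"],s["eef_pos"],s["tcp_rot"],s["ft_force"])
a=cv2.resize(p[225:285,300:370][...,::-1],None,fx=10,fy=10,interpolation=cv2.INTER_CUBIC)
cv2.imwrite("pics/h2.png",a)
t=s["eef_pos"]
print((proj("side",[t])-[300,225]+.5)*10)
E
```

```text
3.25 [496.52570542 -17.19187737  35.47449561] [ 3.14094230e+00  1.19524602e-03 -6.18307331e-01] [-0.42699587 -0.1979205  -0.72769814]
[[377.41012995 265.27169466]]
```

View pics/h2.png

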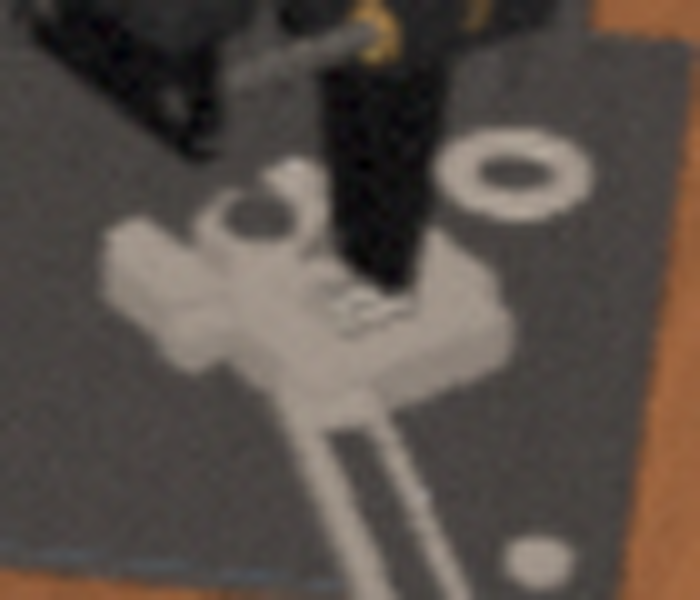

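The fingertip's near lower edge runs from (340,258) to (390,292), and the worm's knurls are at about (372,305). So the tip is about 6 mm behind the worm's middle and laterally centred. I'll back off slightly and touch down slowly.

Emit:
carry_out([
  {"dx":-0.0025,"dy":0,"dz":0.001,"twist":0},
  {"dx":-0.0025,"dy":0,"dz":0.002,"twist":0},
  {"dx":-0.0025,"dy":0,"dz":0.003,"twist":0},
  {"dx":-0.0025,"dy":0,"dz":0.004,"twist":0},
  {"dx":-0.0025,"dy":0,"dz":0.005,"twist":0},
])

```text
t: 3.75
eef_pos: [495.0, -15.8, 31.7]
tcp_rot: [-3.141, -0.0, -0.618]
ft_force: [-0.8, 0.4, -0.0]
opening: 0.002
```

Emit:
carry_out([
  {"dx":0,"dy":0,"dz":0.0005,"twist":0},
  {"dx":0,"dy":0,"dz":0.001,"twist":0},
  {"dx":0,"dy":0,"dz":0.0015,"twist":0},
  {"dx":0,"dy":0,"dz":0.002,"twist":0},
  {"dx":0,"dy":0,"dz":0.0025,"twist":0},
])

```text
t: 4.25
eef_pos: [494.9, -15.8, 29.1]
tcp_rot: [3.142, -0.0, -0.618]
ft_force: [-0.6, -0.7, -0.2]
opening: 0.004
```

Emit:
carry_out([
  {"dx":0,"dy":0,"dz":0.0005,"twist":0},
  {"dx":0,"dy":0,"dz":0.001,"twist":0},
  {"dx":0,"dy":0,"dz":0.0015,"twist":0},
  {"dx":0,"dy":0,"dz":0.0015,"twist":0},
])

```text
t: 4.65
eef_pos: [494.9, -15.8, 28.0]
tcp_rot: [-3.142, -0.0, -0.618]
ft_force: [-1.5, -0.2, 6.6]
opening: 0.004
```

Emit:
carry_out([
  {"dx":0,"dy":0,"dz":0.0003,"twist":0},
  {"dx":0,"dy":0,"dz":0.0005,"twist":0},
  {"dx":0,"dy":0,"dz":0.0005,"twist":0},
])

```text
t: 4.95
eef_pos: [495.0, -15.8, 27.9]
tcp_rot: [-3.141, -0.001, -0.618]
ft_force: [-2.0, -0.4, 12.7]
opening: 0.006
```

Contact is at the expected height with 12.7 N. Now the first stroke.

Emit:
carry_out([
  {"dx":0.0015,"dy":0,"dz":0,"twist":0},
  {"dx":0.003,"dy":0,"dz":0,"twist":0},
  {"dx":0.005,"dy":0,"dz":0,"twist":0},
  {"dx":0.007,"dy":0,"dz":0,"twist":0},
  {"dx":0.009,"dy":0,"dz":0,"twist":0},
])

```text
t: 5.45
eef_pos: [501.3, -20.4, 27.8]
tcp_rot: [3.141, 0.002, -0.618]
ft_force: [-5.8, 6.9, 15.5]
opening: 0.004
```

Emit:
carry_out([
  {"dx":0.002,"dy":0,"dz":0,"twist":0},
  {"dx":0.004,"dy":0,"dz":0,"twist":0},
  {"dx":0.006,"dy":0,"dz":0,"twist":0},
  {"dx":0.008,"dy":0,"dz":0,"twist":0},
])

```text
t: 5.85
eef_pos: [507.7, -25.1, 27.8]
tcp_rot: [3.141, 0.002, -0.618]
ft_force: [-5.7, 4.8, 16.1]
opening: 0.008
```

Emit:
carry_out([
  {"dx":0,"dy":0,"dz":-0.004,"twist":0},
  {"dx":-0.008,"dy":0,"dz":-0.006,"twist":0},
  {"dx":-0.017,"dy":0,"dz":-0.006,"twist":0},
  {"dx":-0.017,"dy":0,"dz":-0.004,"twist":0},
  {"dx":-0.017,"dy":0,"dz":-0.003,"twist":0},
])

```text
t: 6.35
eef_pos: [494.7, -15.6, 29.9]
tcp_rot: [3.141, 0.0, -0.618]
ft_force: [0.4, 0.4, -0.3]
opening: 0.006
```

Emit:
carry_out([
  {"dx":0,"dy":0,"dz":0.0008,"twist":0},
  {"dx":0,"dy":0,"dz":0.0014,"twist":0},
  {"dx":0,"dy":0,"dz":0.002,"twist":0},
  {"dx":0,"dy":0,"dz":0.0025,"twist":0},
  {"dx":0,"dy":0,"dz":0.0028,"twist":0},
])

```text
t: 6.85
eef_pos: [495.1, -15.9, 27.8]
tcp_rot: [-3.141, -0.001, -0.618]
ft_force: [-2.8, 0.7, 13.5]
opening: 0.005
```

Emit:
carry_out([
  {"dx":0.0015,"dy":0,"dz":0,"twist":0},
  {"dx":0.003,"dy":0,"dz":0,"twist":0},
  {"dx":0.005,"dy":0,"dz":0,"twist":0},
  {"dx":0.007,"dy":0,"dz":0,"twist":0},
  {"dx":0.009,"dy":0,"dz":0,"twist":0},
])

```text
t: 7.35
eef_pos: [501.3, -20.5, 27.9]
tcp_rot: [3.141, 0.002, -0.618]
ft_force: [-6.2, 6.4, 14.2]
opening: 0.005
```

Emit:
carry_out([
  {"dx":0.002,"dy":0,"dz":0,"twist":0},
  {"dx":0.004,"dy":0,"dz":0,"twist":0},
  {"dx":0.006,"dy":0,"dz":0,"twist":0},
  {"dx":0.008,"dy":0,"dz":0,"twist":0},
])

```text
t: 7.75
eef_pos: [507.8, -25.1, 27.9]
tcp_rot: [3.141, 0.002, -0.618]
ft_force: [-5.3, 4.3, 14.5]
opening: 0.005
```

Emit:
carry_out([
  {"dx":0,"dy":0,"dz":-0.004,"twist":0},
  {"dx":-0.008,"dy":0,"dz":-0.006,"twist":0},
  {"dx":-0.017,"dy":0,"dz":-0.006,"twist":0},
  {"dx":-0.017,"dy":0,"dz":-0.004,"twist":0},
  {"dx":-0.017,"dy":0,"dz":-0.003,"twist":0},
])

```text
t: 8.25
eef_pos: [494.7, -15.6, 30.1]
tcp_rot: [3.141, 0.0, -0.618]
ft_force: [0.7, 0.3, -0.0]
opening: 0.004
```

```bash
python3 - <<'E'
from h import *
p,d=read_camera("side"); cv2.imwrite("pics/side2.png",p[...,::-1])
s=state();print(s["t"],s["eef_pos"],s["ft_force"])
o=cv2.imread("pics/side0.png")
f=lambda a:cv2.resize(a[232:282,305:355],None,fx=8,fy=8,interpolation=cv2.INTER_CUBIC)
cv2.imwrite("pics/h3.png",np.hstack([f(o),f(p[...,::-1])]))
E
```

```text
8.3 [494.85813036 -15.74235385  30.00559049] [-0.41355654  0.76307617 -0.48777995]
```

View pics/h3.png

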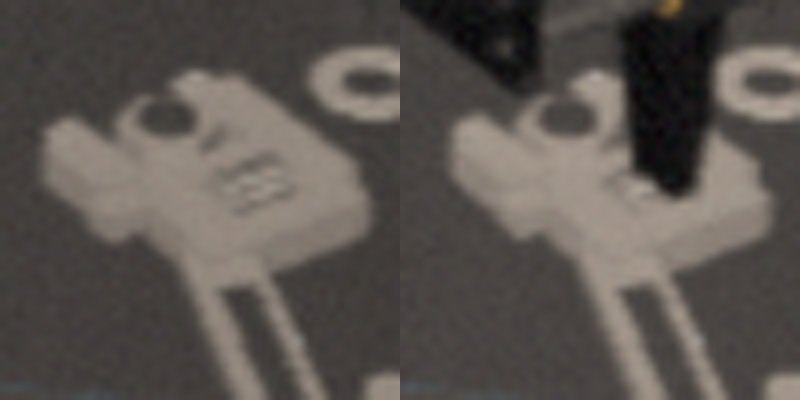

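Between the two crops the sliding jaw's left edge moved from x≈45 to x≈52, so it is closing at about the expected rate. The lateral alignment is still good. Three more strokes.

Emit:
carry_out([
  {"dx":0,"dy":0,"dz":0.0008,"twist":0},
  {"dx":0,"dy":0,"dz":0.0014,"twist":0},
  {"dx":0,"dy":0,"dz":0.002,"twist":0},
  {"dx":0,"dy":0,"dz":0.0026,"twist":0},
  {"dx":0,"dy":0,"dz":0.003,"twist":0},
])

```text
t: 8.8
eef_pos: [495.0, -15.9, 27.8]
tcp_rot: [-3.141, -0.001, -0.618]
ft_force: [-2.5, 0.2, 13.4]
opening: 0.003
```

Emit:
carry_out([
  {"dx":0.0015,"dy":0,"dz":0,"twist":0},
  {"dx":0.003,"dy":0,"dz":0,"twist":0},
  {"dx":0.005,"dy":0,"dz":0,"twist":0},
  {"dx":0.007,"dy":0,"dz":0,"twist":0},
  {"dx":0.009,"dy":0,"dz":0,"twist":0},
])

```text
t: 9.3
eef_pos: [501.3, -20.5, 27.9]
tcp_rot: [3.141, 0.002, -0.618]
ft_force: [-6.2, 4.9, 14.1]
opening: 0.007
```

Emit:
carry_out([
  {"dx":0.002,"dy":0,"dz":0,"twist":0},
  {"dx":0.004,"dy":0,"dz":0,"twist":0},
  {"dx":0.006,"dy":0,"dz":0,"twist":0},
  {"dx":0.008,"dy":0,"dz":0,"twist":0},
])

```text
t: 9.7
eef_pos: [507.7, -25.1, 27.9]
tcp_rot: [3.141, 0.002, -0.618]
ft_force: [-5.4, 5.4, 14.5]
opening: 0.005
```

Emit:
carry_out([
  {"dx":0,"dy":0,"dz":-0.004,"twist":0},
  {"dx":-0.008,"dy":0,"dz":-0.006,"twist":0},
  {"dx":-0.017,"dy":0,"dz":-0.006,"twist":0},
  {"dx":-0.017,"dy":0,"dz":-0.004,"twist":0},
  {"dx":-0.017,"dy":0,"dz":-0.003,"twist":0},
])

```text
t: 10.2
eef_pos: [494.7, -15.6, 30.1]
tcp_rot: [3.141, 0.0, -0.618]
ft_force: [-0.1, -0.4, 0.2]
opening: 0.003
```

Emit:
carry_out([
  {"dx":0,"dy":0,"dz":0.0008,"twist":0},
  {"dx":0,"dy":0,"dz":0.0014,"twist":0},
  {"dx":0,"dy":0,"dz":0.002,"twist":0},
  {"dx":0,"dy":0,"dz":0.0026,"twist":0},
  {"dx":0,"dy":0,"dz":0.003,"twist":0},
])

```text
t: 10.7
eef_pos: [495.1, -15.9, 27.8]
tcp_rot: [-3.141, -0.001, -0.618]
ft_force: [-2.9, 0.6, 14.4]
opening: 0.004
```

Emit:
carry_out([
  {"dx":0.0015,"dy":0,"dz":0,"twist":0},
  {"dx":0.003,"dy":0,"dz":0,"twist":0},
  {"dx":0.005,"dy":0,"dz":0,"twist":0},
  {"dx":0.007,"dy":0,"dz":0,"twist":0},
  {"dx":0.009,"dy":0,"dz":0,"twist":0},
])

```text
t: 11.2
eef_pos: [501.3, -20.5, 27.9]
tcp_rot: [3.141, 0.002, -0.618]
ft_force: [-6.2, 6.4, 14.1]
opening: 0.0
```

Emit:
carry_out([
  {"dx":0.002,"dy":0,"dz":0,"twist":0},
  {"dx":0.004,"dy":0,"dz":0,"twist":0},
  {"dx":0.006,"dy":0,"dz":0,"twist":0},
  {"dx":0.008,"dy":0,"dz":0,"twist":0},
])

```text
t: 11.6
eef_pos: [507.8, -25.1, 27.9]
tcp_rot: [3.141, 0.002, -0.618]
ft_force: [-6.0, 7.0, 14.6]
opening: 0.001
```

Emit:
carry_out([
  {"dx":0,"dy":0,"dz":-0.004,"twist":0},
  {"dx":-0.008,"dy":0,"dz":-0.006,"twist":0},
  {"dx":-0.017,"dy":0,"dz":-0.006,"twist":0},
  {"dx":-0.017,"dy":0,"dz":-0.004,"twist":0},
  {"dx":-0.017,"dy":0,"dz":-0.003,"twist":0},
])

```text
t: 12.1
eef_pos: [494.7, -15.6, 30.1]
tcp_rot: [3.141, 0.0, -0.618]
ft_force: [0.3, 0.3, -0.3]
opening: 0.002
```

Emit:
carry_out([
  {"dx":0,"dy":0,"dz":0.0008,"twist":0},
  {"dx":0,"dy":0,"dz":0.0014,"twist":0},
  {"dx":0,"dy":0,"dz":0.002,"twist":0},
  {"dx":0,"dy":0,"dz":0.0026,"twist":0},
  {"dx":0,"dy":0,"dz":0.003,"twist":0},
])

```text
t: 12.6
eef_pos: [495.1, -15.9, 27.8]
tcp_rot: [-3.141, -0.001, -0.618]
ft_force: [-2.5, 0.7, 13.9]
opening: 0.004
```

Emit:
carry_out([
  {"dx":0.0015,"dy":0,"dz":0,"twist":0},
  {"dx":0.003,"dy":0,"dz":0,"twist":0},
  {"dx":0.005,"dy":0,"dz":0,"twist":0},
  {"dx":0.007,"dy":0,"dz":0,"twist":0},
  {"dx":0.009,"dy":0,"dz":0,"twist":0},
])

```text
t: 13.1
eef_pos: [501.3, -20.5, 27.9]
tcp_rot: [3.141, 0.002, -0.618]
ft_force: [-6.5, 6.2, 14.0]
opening: 0.003
```

Emit:
carry_out([
  {"dx":0.002,"dy":0,"dz":0,"twist":0},
  {"dx":0.004,"dy":0,"dz":0,"twist":0},
  {"dx":0.006,"dy":0,"dz":0,"twist":0},
  {"dx":0.008,"dy":0,"dz":0,"twist":0},
])

```text
t: 13.5
eef_pos: [508.0, -25.0, 27.9]
tcp_rot: [3.141, 0.002, -0.619]
ft_force: [-4.8, 8.2, 13.7]
opening: 0.004
```

Emit:
carry_out([
  {"dx":0,"dy":0,"dz":-0.004,"twist":0},
  {"dx":-0.008,"dy":0,"dz":-0.006,"twist":0},
  {"dx":-0.017,"dy":0,"dz":-0.006,"twist":0},
  {"dx":-0.017,"dy":0,"dz":-0.004,"twist":0},
  {"dx":-0.017,"dy":0,"dz":-0.003,"twist":0},
])

```text
t: 14.0
eef_pos: [494.7, -15.6, 30.1]
tcp_rot: [3.141, 0.0, -0.618]
ft_force: [0.6, 0.0, 0.3]
opening: 0.005
```

Emit:
carry_out([
  {"dx":0,"dy":0,"dz":0.0008,"twist":0},
  {"dx":0,"dy":0,"dz":0.0014,"twist":0},
  {"dx":0,"dy":0,"dz":0.002,"twist":0},
  {"dx":0,"dy":0,"dz":0.0026,"twist":0},
  {"dx":0,"dy":0,"dz":0.003,"twist":0},
])

```text
t: 14.5
eef_pos: [495.1, -15.9, 27.8]
tcp_rot: [-3.141, -0.001, -0.618]
ft_force: [-4.2, 0.3, 13.2]
opening: 0.004
```

Emit:
carry_out([
  {"dx":0.0015,"dy":0,"dz":0,"twist":0},
  {"dx":0.003,"dy":0,"dz":0,"twist":0},
  {"dx":0.005,"dy":0,"dz":0,"twist":0},
  {"dx":0.007,"dy":0,"dz":0,"twist":0},
  {"dx":0.009,"dy":0,"dz":0,"twist":0},
])

```text
t: 15.0
eef_pos: [500.7, -20.1, 27.8]
tcp_rot: [3.141, 0.003, -0.618]
ft_force: [-7.4, 10.3, 16.2]
opening: 0.007
```

Emit:
carry_out([
  {"dx":0.002,"dy":0,"dz":0,"twist":0},
  {"dx":0.004,"dy":0,"dz":0,"twist":0},
  {"dx":0.006,"dy":0,"dz":0,"twist":0},
  {"dx":0.008,"dy":0,"dz":0,"twist":0},
])

```text
t: 15.4
eef_pos: [506.2, -23.9, 27.7]
tcp_rot: [3.14, 0.006, -0.619]
ft_force: [-10.8, 17.2, 19.6]
opening: 0.006
```

Emit:
carry_out([
  {"dx":0,"dy":0,"dz":-0.004,"twist":0},
  {"dx":-0.008,"dy":0,"dz":-0.006,"twist":0},
  {"dx":-0.017,"dy":0,"dz":-0.006,"twist":0},
  {"dx":-0.017,"dy":0,"dz":-0.004,"twist":0},
  {"dx":-0.017,"dy":0,"dz":-0.003,"twist":0},
])

```text
t: 15.9
eef_pos: [494.7, -15.7, 30.1]
tcp_rot: [3.141, 0.0, -0.618]
ft_force: [0.9, -0.6, 0.3]
opening: 0.004
```

```bash
python3 - <<'E'
from h import *
p,d=read_camera("side"); cv2.imwrite("pics/side3.png",p[...,::-1])
o=cv2.imread("pics/side0.png")
f=lambda a:cv2.resize(a[232:282,305:355],None,fx=8,fy=8,interpolation=cv2.INTER_CUBIC)
cv2.imwrite("pics/h4.png",np.hstack([f(o),f(p[...,::-1])]))
E
```

```text
(no output)
```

View pics/h4.png

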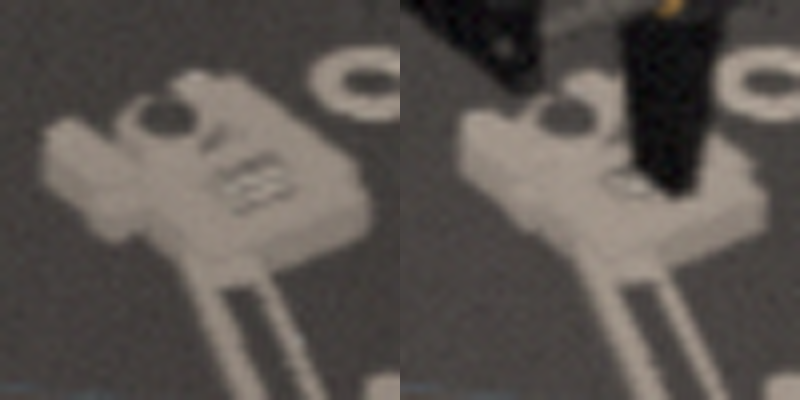

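The jaw now sits against the nut; its left edge moved from 45 to 58 in the crop. The last stroke also stalled, with tangential force rising to about 20 N, so the worm is snug. I'll lift and go to the near side of the handle, 170 mm out.

Emit:
carry_out([
  {"dx":0,"dy":0,"dz":-0.02,"twist":0},
  {"dx":0,"dy":0,"dz":-0.045,"twist":0},
  {"dx":-0.04,"dy":-0.012,"dz":-0.045,"twist":0},
  {"dx":-0.08,"dy":-0.024,"dz":-0.045,"twist":0},
  {"dx":-0.116,"dy":-0.034,"dz":-0.045,"twist":0},
])

```text
t: 16.45
eef_pos: [419.1, 79.9, 75.4]
tcp_rot: [-3.141, -0.0, -0.619]
ft_force: [0.8, -0.0, -0.3]
opening: 0.004
```

Emit:
carry_out([
  {"dx":0,"dy":0,"dz":0,"twist":-8},
  {"dx":0,"dy":0,"dz":0,"twist":-16},
  {"dx":0,"dy":0,"dz":0,"twist":-24},
  {"dx":0,"dy":0,"dz":0,"twist":-32},
  {"dx":0,"dy":0,"dz":0,"twist":-40},
])

```text
t: 16.95
eef_pos: [420.3, 79.1, 75.2]
tcp_rot: [3.141, -0.0, 0.086]
ft_force: [0.5, -0.8, -0.2]
opening: 0.005
```

Emit:
carry_out([
  {"dx":0,"dy":0,"dz":0,"twist":-8},
  {"dx":0,"dy":0,"dz":0,"twist":-16},
  {"dx":0,"dy":0,"dz":0,"twist":-24},
  {"dx":0,"dy":0,"dz":0,"twist":-27.5},
  {"dx":0,"dy":0,"dz":0,"twist":-27.5},
])

```text
t: 17.45
eef_pos: [420.3, 79.0, 75.2]
tcp_rot: [3.141, 0.0, 0.56]
ft_force: [-0.7, 0.1, 0.4]
opening: 0.004
```

```bash
python3 - <<'E'
from h import *
p,d=read_camera("side"); q,e=read_camera("top")
s=state();print(s["t"],s["eef_pos"],s["tcp_rot"],s["ft_force"])
a=cv2.resize(p[225:325,300:380][...,::-1],None,fx=5,fy=5,interpolation=cv2.INTER_CUBIC);b=cv2.resize(q[210:310,250:330][...,::-1],None,fx=5,fy=5,interpolation=cv2.INTER_CUBIC)
cv2.imwrite("pics/h5.png",np.hstack([a,b]))
t=s["eef_pos"];R=cv2.Rodrigues
print((proj("side",[t,[t[0],t[1],14]])-[300,225]+.5)*5)
E
```

```text
17.55 [420.1988397   79.05024516  75.22847516] [ 3.14148341e+00 -1.31644362e-05  5.57563279e-01] [ 0.35407372  0.31442336 -0.62039566]
[[289.03827286 202.59637936]
 [281.17351254 309.55100544]]
```

View pics/h5.png

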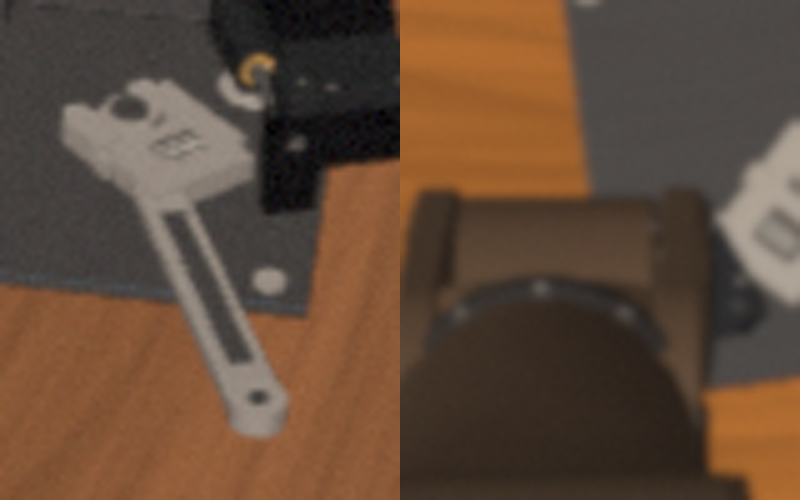

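The side view shows the jaws closed on the nut. The handle edge at row 309 is at x≈237, and the fingertip will land at x≈255 to 310, so it clears. I'll descend and approach.

Emit:
carry_out([
  {"dx":0,"dy":0,"dz":0.02,"twist":0},
  {"dx":0,"dy":0,"dz":0.035,"twist":0},
  {"dx":0,"dy":0,"dz":0.05,"twist":0},
  {"dx":0,"dy":0,"dz":0.062,"twist":0},
  {"dx":0,"dy":0,"dz":0.062,"twist":0},
])

```text
t: 18.05
eef_pos: [419.6, 79.0, 12.2]
tcp_rot: [-3.141, 0.002, 0.558]
ft_force: [-1.0, 0.4, -0.2]
opening: 0.006
```

Emit:
carry_out([
  {"dx":0.0015,"dy":0,"dz":0,"twist":0},
  {"dx":0.003,"dy":0,"dz":0,"twist":0},
  {"dx":0.0045,"dy":0,"dz":0,"twist":0},
  {"dx":0.006,"dy":0,"dz":0,"twist":0},
  {"dx":0.0075,"dy":0,"dz":0,"twist":0},
])

```text
t: 18.55
eef_pos: [426.0, 83.1, 13.6]
tcp_rot: [-3.141, 0.001, 0.56]
ft_force: [-4.0, -3.9, 2.6]
opening: 0.004
```

Emit:
carry_out([
  {"dx":0.001,"dy":0,"dz":0,"twist":0},
  {"dx":0.002,"dy":0,"dz":0,"twist":0},
  {"dx":0.003,"dy":0,"dz":0,"twist":0},
  {"dx":0.004,"dy":0,"dz":0,"twist":0},
  {"dx":0.005,"dy":0,"dz":0,"twist":0},
])

```text
t: 19.05
eef_pos: [429.6, 85.7, 13.3]
tcp_rot: [-3.141, 0.002, 0.56]
ft_force: [-5.4, -3.2, 4.4]
opening: 0.002
```

Contact is at the expected place with about 6 N. Now I'll follow the arc around the nut.

Emit:
carry_out([
  {"dx":0.006,"dy":-0.0007,"dz":0,"twist":2},
  {"dx":0.0119,"dy":-0.0012,"dz":0,"twist":4},
  {"dx":0.0179,"dy":-0.0015,"dz":0,"twist":6},
  {"dx":0.0239,"dy":-0.0016,"dz":0,"twist":8},
  {"dx":0.0299,"dy":-0.0015,"dz":0,"twist":10},
])

```text
t: 19.55
eef_pos: [454.6, 102.8, 13.3]
tcp_rot: [-3.141, 0.002, 0.384]
ft_force: [-2.7, -4.0, 1.1]
opening: 0.007
```

Emit:
carry_out([
  {"dx":0.006,"dy":-0.0007,"dz":0,"twist":2},
  {"dx":0.0119,"dy":-0.0012,"dz":0,"twist":4},
  {"dx":0.0179,"dy":-0.0015,"dz":0,"twist":6},
  {"dx":0.0239,"dy":-0.0016,"dz":0,"twist":8},
  {"dx":0.0299,"dy":-0.0015,"dz":0,"twist":10},
])

```text
t: 20.05
eef_pos: [481.5, 115.4, 13.2]
tcp_rot: [-3.142, 0.002, 0.209]
ft_force: [-4.3, -2.8, 0.1]
opening: 0.004
```

Emit:
carry_out([
  {"dx":0.006,"dy":-0.0007,"dz":0,"twist":2},
  {"dx":0.0119,"dy":-0.0012,"dz":0,"twist":4},
  {"dx":0.0179,"dy":-0.0015,"dz":0,"twist":6},
  {"dx":0.0239,"dy":-0.0016,"dz":0,"twist":8},
  {"dx":0.0299,"dy":-0.0015,"dz":0,"twist":10},
])

```text
t: 20.55
eef_pos: [510.3, 123.1, 13.1]
tcp_rot: [3.141, 0.003, 0.035]
ft_force: [-5.3, -3.3, 0.7]
opening: 0.005
```

```bash
python3 - <<'E'
from h import *
p,d=read_camera("side"); q,e=read_camera("top")
s=state();print(s["t"],s["eef_pos"],s["tcp_rot"],s["ft_force"])
a=cv2.resize(p[215:315,290:370][...,::-1],None,fx=5,fy=5,interpolation=cv2.INTER_CUBIC);b=cv2.resize(q[190:290,270:350][...,::-1],None,fx=5,fy=5,interpolation=cv2.INTER_CUBIC)
cv2.imwrite("pics/h6.png",np.hstack([a,b]))
E
```

```text
20.65 [511.27240524 123.306528    13.13607324] [3.14145830e+00 6.52945248e-04 3.55804676e-02] [-0.89920133 -0.73774018 -1.07116051]
```

View pics/h6.png

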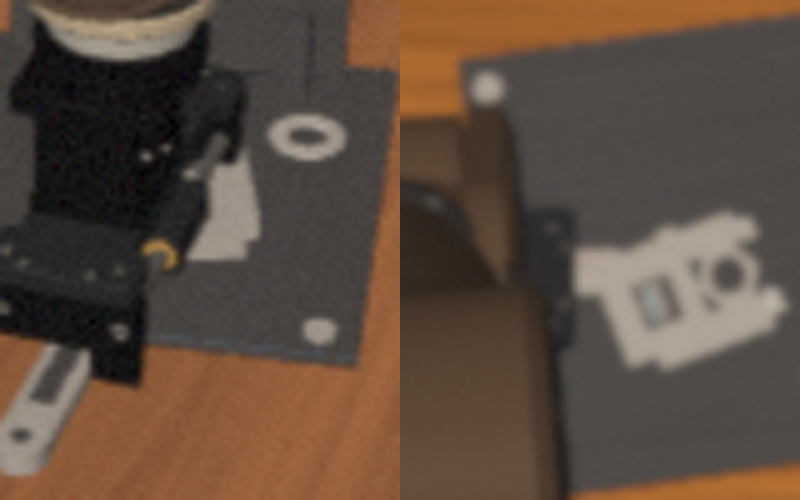

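The top view shows the wrench turned about 33°: the worm is at (657,300), the nut at (728,273), and the mouth is still around the nut. About 18° remain, so I'll continue and then slow down.

Emit:
carry_out([
  {"dx":0.006,"dy":-0.0007,"dz":0,"twist":2},
  {"dx":0.0119,"dy":-0.0012,"dz":0,"twist":4},
  {"dx":0.0179,"dy":-0.0015,"dz":0,"twist":6},
  {"dx":0.0239,"dy":-0.0016,"dz":0,"twist":8},
  {"dx":0.0299,"dy":-0.0015,"dz":0,"twist":10},
])

```text
t: 21.15
eef_pos: [540.0, 125.7, 13.1]
tcp_rot: [3.141, 0.002, -0.139]
ft_force: [-4.4, -1.6, 0.5]
opening: 0.007
```

Emit:
carry_out([
  {"dx":0.0015,"dy":-0.0002,"dz":0,"twist":0.5},
  {"dx":0.003,"dy":-0.0004,"dz":0,"twist":1},
  {"dx":0.0045,"dy":-0.0006,"dz":0,"twist":1.5},
  {"dx":0.006,"dy":-0.0007,"dz":0,"twist":2},
])

```text
t: 21.55
eef_pos: [546.7, 125.7, 13.2]
tcp_rot: [3.141, 0.001, -0.173]
ft_force: [-3.9, -0.7, -1.9]
opening: 0.009
```

Emit:
carry_out([
  {"dx":0.0015,"dy":-0.0002,"dz":0,"twist":0.5},
  {"dx":0.003,"dy":-0.0004,"dz":0,"twist":1},
])

```text
t: 21.75
eef_pos: [550.2, 125.6, 13.2]
tcp_rot: [3.142, 0.0, -0.191]
ft_force: [-4.3, 0.1, -2.5]
opening: 0.007
```

Emit:
carry_out([
  {"dx":0.0015,"dy":-0.0002,"dz":0,"twist":0.5},
  {"dx":0.003,"dy":-0.0004,"dz":0,"twist":1},
  {"dx":0.0045,"dy":-0.0006,"dz":0,"twist":1.5},
])

```text
t: 22.05
eef_pos: [554.8, 125.3, 13.3]
tcp_rot: [3.142, -0.0, -0.218]
ft_force: [-4.7, -0.8, -1.4]
opening: 0.003
```

Emit:
carry_out([
  {"dx":0.001,"dy":-0.0001,"dz":0,"twist":0.33},
  {"dx":0.002,"dy":-0.0003,"dz":0,"twist":0.67},
  {"dx":0.003,"dy":-0.0004,"dz":0,"twist":1},
])

```text
t: 22.35
eef_pos: [557.7, 125.1, 13.3]
tcp_rot: [3.141, 0.0, -0.235]
ft_force: [-4.7, -1.1, -1.9]
opening: 0.003
```

Emit:
carry_out([
  {"dx":0.0005,"dy":-0.0001,"dz":0,"twist":0.17},
  {"dx":0.001,"dy":-0.0001,"dz":0,"twist":0.33},
  {"dx":0.0015,"dy":-0.0002,"dz":0,"twist":0.5},
  {"dx":0.002,"dy":-0.0003,"dz":0,"twist":0.67},
  {"dx":0.0025,"dy":-0.0003,"dz":0,"twist":0.83},
])

```text
t: 22.85
eef_pos: [560.3, 124.8, 13.3]
tcp_rot: [3.142, -0.0, -0.249]
ft_force: [-4.2, -0.4, -1.4]
opening: 0.004
```

Emit:
carry_out([
  {"dx":0.0005,"dy":-0.0001,"dz":0,"twist":0.17},
  {"dx":0.001,"dy":-0.0001,"dz":0,"twist":0.33},
  {"dx":0.0015,"dy":-0.0002,"dz":0,"twist":0.5},
])

```text
t: 23.15
eef_pos: [561.7, 124.6, 13.3]
tcp_rot: [3.142, -0.0, -0.258]
ft_force: [-4.2, -1.0, -1.5]
opening: 0.003
```

Emit:
carry_out([
  {"dx":0.0005,"dy":-0.0001,"dz":0,"twist":0.17},
  {"dx":0.001,"dy":-0.0001,"dz":0,"twist":0.33},
  {"dx":0.0015,"dy":-0.0002,"dz":0,"twist":0.5},
])

```text
t: 23.45
eef_pos: [563.2, 124.4, 13.3]
tcp_rot: [3.141, -0.0, -0.267]
ft_force: [-4.3, -1.6, -0.6]
opening: 0.007
```

Emit:
carry_out([
  {"dx":0.0005,"dy":-0.0001,"dz":0,"twist":0.17},
  {"dx":0.001,"dy":-0.0001,"dz":0,"twist":0.33},
])

```text
t: 23.65
eef_pos: [564.2, 124.2, 13.3]
tcp_rot: [3.142, -0.0, -0.272]
ft_force: [-3.2, -0.6, 0.2]
opening: 0.002
```

Emit:
carry_out([
  {"dx":0.0005,"dy":-0.0001,"dz":0,"twist":0.17},
  {"dx":0.001,"dy":-0.0001,"dz":0,"twist":0.33},
  {"dx":0.0015,"dy":-0.0002,"dz":0,"twist":0.5},
])

```text
t: 23.95
eef_pos: [565.7, 124.0, 13.3]
tcp_rot: [3.142, -0.0, -0.281]
ft_force: [-4.4, -1.4, -0.9]
opening: 0.007
```

Emit:
carry_out([
  {"dx":0.0005,"dy":-0.0001,"dz":0,"twist":0.17},
  {"dx":0.001,"dy":-0.0001,"dz":0,"twist":0.33},
])

```text
t: 24.15
eef_pos: [566.7, 123.8, 13.3]
tcp_rot: [3.141, 0.0, -0.287]
ft_force: [-4.9, -0.9, -0.5]
opening: 0.004
```

Emit:
carry_out([
  {"dx":0.0005,"dy":-0.0001,"dz":0,"twist":0.17},
  {"dx":0.001,"dy":-0.0001,"dz":0,"twist":0.33},
])

```text
t: 24.35
eef_pos: [567.4, 123.7, 13.3]
tcp_rot: [3.141, 0.001, -0.293]
ft_force: [-5.4, 0.4, 0.9]
opening: 0.002
```

Emit:
carry_out([
  {"dx":0.0005,"dy":-0.0001,"dz":0,"twist":0.17},
  {"dx":0.001,"dy":-0.0001,"dz":0,"twist":0.33},
])

```text
t: 24.55
eef_pos: [568.2, 123.6, 13.3]
tcp_rot: [3.141, 0.001, -0.298]
ft_force: [-7.4, 0.3, 1.3]
opening: 0.01
```

Emit:
carry_out([
  {"dx":0.0002,"dy":0,"dz":0,"twist":0.1},
  {"dx":0.0004,"dy":-0.0001,"dz":0,"twist":0.17},
])

```text
t: 24.75
eef_pos: [568.5, 123.5, 13.3]
tcp_rot: [3.141, 0.001, -0.301]
ft_force: [-7.1, -0.9, 2.2]
opening: 0.003
```

Emit:
carry_out([
  {"dx":0.0003,"dy":0,"dz":0,"twist":0.1},
  {"dx":0.0005,"dy":-0.0001,"dz":0,"twist":0.17},
])

```text
t: 24.95
eef_pos: [568.9, 123.5, 13.3]
tcp_rot: [3.141, 0.001, -0.304]
ft_force: [-7.3, -0.5, 1.5]
opening: 0.008
```

Emit:
carry_out([
  {"dx":0.0003,"dy":0,"dz":0,"twist":0.1},
  {"dx":0.0006,"dy":-0.0001,"dz":0,"twist":0.2},
  {"dx":0.0006,"dy":-0.0001,"dz":0,"twist":0.2},
])

```text
t: 25.25
eef_pos: [569.3, 123.4, 13.3]
tcp_rot: [3.141, 0.002, -0.308]
ft_force: [-7.3, 0.3, 2.0]
opening: -0.0
```

The resistance rose from about 4.5 to 7.5 N, which could be the stop. I'll back off and clear the view to measure the wrench's turn.

Emit:
carry_out([
  {"dx":-0.01,"dy":0,"dz":0,"twist":0},
  {"dx":-0.02,"dy":0,"dz":0,"twist":0},
  {"dx":-0.02,"dy":0,"dz":-0.03,"twist":0},
  {"dx":-0.02,"dy":0,"dz":-0.07,"twist":0},
  {"dx":-0.02,"dy":0,"dz":-0.11,"twist":0},
])

```text
t: 25.75
eef_pos: [550.8, 129.7, 124.6]
tcp_rot: [-3.141, -0.001, -0.307]
ft_force: [0.3, -0.1, -0.4]
opening: 0.003
```

Emit:
carry_out([
  {"dx":0,"dy":0,"dz":-0.04,"twist":0},
  {"dx":0,"dy":0,"dz":-0.08,"twist":0},
  {"dx":-0.025,"dy":-0.04,"dz":-0.08,"twist":0},
  {"dx":-0.05,"dy":-0.08,"dz":-0.08,"twist":0},
  {"dx":-0.075,"dy":-0.12,"dz":-0.08,"twist":0},
])

```text
t: 26.25
eef_pos: [515.5, 268.1, 204.1]
tcp_rot: [-3.14, -0.002, -0.308]
ft_force: [0.7, 0.1, 0.4]
opening: 0.007
```

Emit:
carry_out([
  {"dx":-0.025,"dy":-0.04,"dz":0,"twist":0},
  {"dx":-0.05,"dy":-0.08,"dz":0,"twist":0},
  {"dx":-0.075,"dy":-0.12,"dz":0,"twist":0},
  {"dx":-0.09,"dy":-0.16,"dz":0,"twist":0},
  {"dx":-0.09,"dy":-0.16,"dz":0,"twist":0},
])

```text
t: 26.75
eef_pos: [477.1, 450.8, 203.1]
tcp_rot: [-3.139, -0.001, -0.303]
ft_force: [-0.4, -1.3, -0.3]
opening: 0.003
```

```bash
python3 - <<'E'
from h import *
p,d=read_camera("side"); q,e=read_camera("top")
s=state();print(s["t"],s["eef_pos"],s["ft_force"])
cv2.imwrite("pics/t7.png",q[...,::-1]);cv2.imwrite("pics/s7.png",p[...,::-1])
b=cv2.resize(q[180:290,250:390][...,::-1],None,fx=5.5,fy=5.4545454,interpolation=cv2.INTER_CUBIC)
cv2.imwrite("pics/h7.png",b)
E
```

```text
26.85 [477.85587043 446.95018193 202.98522472] [ 0.75893353 -1.09667448 -0.14079299]
```

View pics/h7.png

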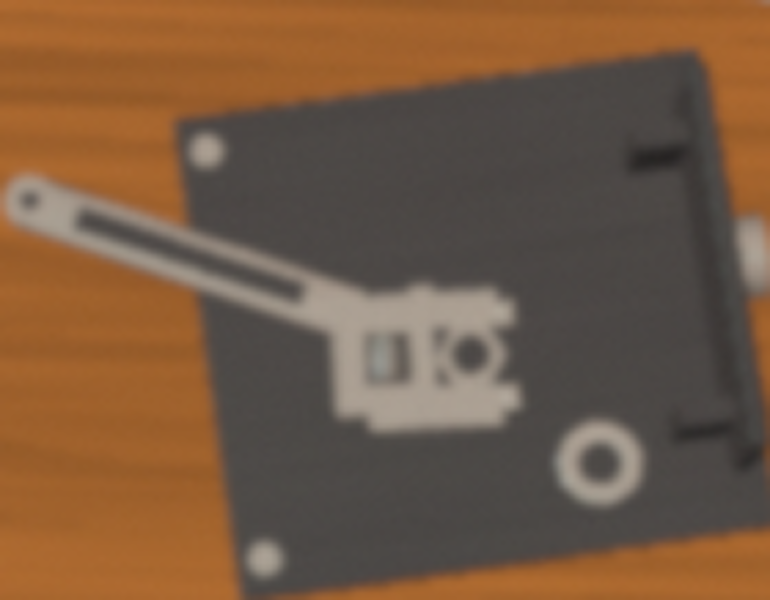

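```bash
python3 - <<'E'
from h import *
T=lambda u,r0:np.array([250,r0])+(np.array(u)+.5)/5.5-.5
S=lambda u,f:np.array([300,u[2]])+(np.array(u[:2])+.5)/f-.5
a=at_z("top",[T((470,298),190),T((57,538),190)],[24,20]);b=at_z("top",[T((470,352),180),T((30,200),180),T((380,357),180)],[24,20,26])
an=lambda v:np.degrees(np.arctan2(v[1],v[0]))
print(b.round(1),an((a[1]-a[0])),an(b[1]-b[0]),an(a[1]-a[0])-an(b[1]-b[0]),np.linalg.norm((b[1]-b[0])[:2]),np.linalg.norm((b[2]-b[0])[:2]))
s=at_z("side",[(300+356.5/7-.5,230+524.5/7-.5),(300+258.5/5-.5,225+397.5/5-.5)],[20,20]);print(s.round(1))
n=np.array([536.1,-44.2,0]);print(an(s[0]-n),an(s[1]-n))
E
```

```text
[[ 5.417e+02 -4.470e+01  2.400e+01]
 [ 6.127e+02  1.763e+02  2.000e+01]
 [ 5.374e+02 -4.000e-01  2.600e+01]] 122.10109978294244 72.19370238891963 49.90739739402281 232.16588673875918 44.55836311527306
[[412.  153.5  20. ]
 [410.8 151.5  20. ]]
122.12164556873407 122.63537463555079
```

The wrench has turned about 50.4° (0.88 rad) since it was snugged, which matches the stop at 0.87 rad. The jaws are still closed on the nut at (470,352), and the washer and bolts haven't moved. The force rise was soft, so I'll give it one gentle confirming push, capped at about 9 N.

Emit:
carry_out([
  {"dx":0.025,"dy":0.04,"dz":0,"twist":0},
  {"dx":0.05,"dy":0.08,"dz":0,"twist":0},
  {"dx":0.075,"dy":0.12,"dz":0,"twist":0},
  {"dx":0.09,"dy":0.16,"dz":0,"twist":0},
  {"dx":0.09,"dy":0.16,"dz":0,"twist":0},
])

```text
t: 27.35
eef_pos: [516.3, 261.2, 203.7]
tcp_rot: [3.141, -0.001, -0.313]
ft_force: [-0.4, 0.8, 0.8]
opening: 0.004
```

Emit:
carry_out([
  {"dx":0.025,"dy":0.04,"dz":0,"twist":0},
  {"dx":0.05,"dy":0.08,"dz":0,"twist":0},
  {"dx":0.075,"dy":0.12,"dz":0,"twist":0},
  {"dx":0.075,"dy":0.12,"dz":0.04,"twist":0},
  {"dx":0.075,"dy":0.12,"dz":0.08,"twist":0},
])

```text
t: 27.85
eef_pos: [551.8, 127.3, 123.6]
tcp_rot: [-3.14, -0.004, -0.311]
ft_force: [0.4, 0.2, -0.9]
opening: 0.003
```

Emit:
carry_out([
  {"dx":0,"dy":0,"dz":0.04,"twist":0},
  {"dx":0,"dy":0,"dz":0.08,"twist":0},
  {"dx":0,"dy":0,"dz":0.11,"twist":0},
  {"dx":0.007,"dy":0,"dz":0.11,"twist":0},
  {"dx":0.014,"dy":0,"dz":0.11,"twist":0},
])

```text
t: 28.35
eef_pos: [565.3, 124.7, 14.1]
tcp_rot: [-3.142, -0.0, -0.308]
ft_force: [-0.6, 0.0, 0.2]
opening: 0.007
```

Emit:
carry_out([
  {"dx":0.001,"dy":0,"dz":0,"twist":0},
  {"dx":0.002,"dy":0,"dz":0,"twist":0},
  {"dx":0.003,"dy":0,"dz":0,"twist":0},
  {"dx":0.004,"dy":0,"dz":0,"twist":0},
])

```text
t: 28.75
eef_pos: [567.8, 124.1, 14.0]
tcp_rot: [3.142, 0.0, -0.307]
ft_force: [-5.3, 1.2, 3.3]
opening: 0.007
```

Emit:
carry_out([
  {"dx":0.0005,"dy":0,"dz":0,"twist":0},
  {"dx":0.001,"dy":0,"dz":0,"twist":0},
])

```text
t: 28.95
eef_pos: [568.4, 123.8, 13.5]
tcp_rot: [3.141, 0.002, -0.307]
ft_force: [-6.5, 2.5, 4.4]
opening: 0.002
```

Emit:
carry_out([
  {"dx":0.0005,"dy":0,"dz":0,"twist":0},
  {"dx":0.001,"dy":0,"dz":0,"twist":0},
  {"dx":0.001,"dy":0,"dz":0,"twist":0},
])

```text
t: 29.25
eef_pos: [569.0, 123.6, 13.4]
tcp_rot: [3.141, 0.002, -0.307]
ft_force: [-6.8, 3.1, 4.0]
opening: 0.007
```

Emit:
carry_out([
  {"dx":0.0005,"dy":0,"dz":0,"twist":0},
  {"dx":0.0008,"dy":0,"dz":0,"twist":0},
  {"dx":0.0008,"dy":0,"dz":0,"twist":0},
])

```text
t: 29.55
eef_pos: [569.4, 123.5, 13.4]
tcp_rot: [3.141, 0.003, -0.307]
ft_force: [-8.4, 4.1, 5.9]
opening: 0.005
```

Force now climbs to about 9 N at the same place, and the wrench had sprung back slightly between pushes, so this is the stop. I'll back off and take a last look.

Emit:
carry_out([
  {"dx":-0.01,"dy":0,"dz":0,"twist":0},
  {"dx":-0.02,"dy":0,"dz":0,"twist":0},
  {"dx":-0.02,"dy":0,"dz":-0.03,"twist":0},
  {"dx":-0.02,"dy":0,"dz":-0.07,"twist":0},
  {"dx":-0.02,"dy":0,"dz":-0.11,"twist":0},
])

```text
t: 30.05
eef_pos: [551.1, 129.3, 124.3]
tcp_rot: [3.141, 0.0, -0.307]
ft_force: [0.6, 0.1, 0.4]
opening: 0.002
```

Emit:
carry_out([
  {"dx":0,"dy":0,"dz":-0.04,"twist":0},
  {"dx":0,"dy":0,"dz":-0.08,"twist":0},
  {"dx":-0.025,"dy":-0.04,"dz":-0.08,"twist":0},
  {"dx":-0.05,"dy":-0.08,"dz":-0.08,"twist":0},
  {"dx":-0.075,"dy":-0.12,"dz":-0.08,"twist":0},
])

```text
t: 30.55
eef_pos: [515.9, 267.5, 203.8]
tcp_rot: [-3.141, -0.001, -0.308]
ft_force: [1.2, -0.4, -0.3]
opening: 0.002
```

Emit:
carry_out([
  {"dx":-0.025,"dy":-0.04,"dz":0,"twist":0},
  {"dx":-0.05,"dy":-0.08,"dz":0,"twist":0},
  {"dx":-0.075,"dy":-0.12,"dz":0,"twist":0},
  {"dx":-0.09,"dy":-0.16,"dz":0,"twist":0},
  {"dx":-0.09,"dy":-0.16,"dz":0,"twist":0},
])

```text
t: 31.05
eef_pos: [477.7, 450.2, 202.7]
tcp_rot: [-3.14, -0.0, -0.303]
ft_force: [0.0, -2.2, -0.4]
opening: 0.006
```

```bash
python3 - <<'E'
from h import *
q,e=read_camera("top"); cv2.imwrite("pics/t8.png",q[...,::-1])
s=state();print(s["t"],s["eef_pos"],s["ft_force"])
f=lambda a:cv2.resize(a[180:290,250:350],None,fx=4,fy=4,interpolation=cv2.INTER_CUBIC)
cv2.imwrite("pics/h8.png",np.hstack([f(cv2.imread("pics/t7.png")),f(q[...,::-1])]))
E
```

```text
31.1 [478.04543807 447.94990954 202.6029773 ] [-1.08561341  0.07439717 -0.20599523]
```

View pics/h8.png

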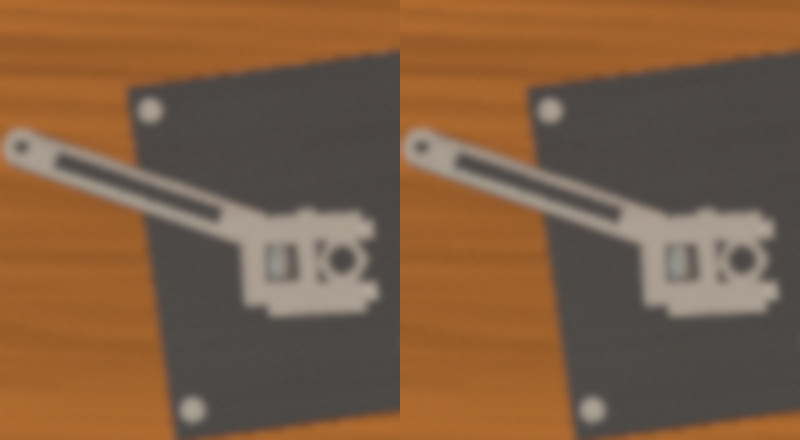

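The two views match: the handle hole is at (21,147) and the nut at (342,260) in both, so the confirming push moved nothing and the jaws are still closed on the nut. The arm is clear, so I'm handing in.

```bash
python3 -c "
from cell import *
print(job_done())"
```

```text
the job is handed in; nothing more can be done
None
```

I rolled the worm until the jaws were snug on the nut, then pushed the handle clockwise to the nut's stop, and handed the job in at about 31 s. `job_done()` gave no verdict, so the results below are from my own checks.

- **Jaws:** Six shut-finger strokes on the worm, pressed at about 13–16 N. On the last one the worm stalled: press rose to about 20 N and drag to about 20 N, roughly 28 N in all and under the 45 N limit. The jaw looked closed on the nut.
- **Nut:** I pushed the handle about 170 mm from the nut. The push force stayed around 4–5 N, then rose to about 7.5 N near the end.
- **Angle:** The top camera shows the wrench turned 49.9° from the start. A side view puts it at about 50.4° (0.88 rad) from the snug position, against the 0.87 rad stop. This is the wrench's angle, good to about 1°; the nut's own angle could not be read.
- **Stop check:** The rise at the stop was softer than a hard stop should give, so I pushed once more. It resisted at the same place up to about 9–10 N, and the wrench did not move.
- **Final picture:** The wrench's mouth is around the nut with the jaws closed on it, and the arm is clear. An exact gap under 31.1 mm is too fine to measure at this resolution.
- **Other objects:** The washer had not moved in the view before the confirming push. I did not measure the other bystanders; the fingers did not go down near them.
- **Disagreement:** The two cameras differed by about 5 mm in x. I settled it by watching the fingertip against the worm and by feeling for contact.

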